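Function-test the flanged sleeve and count it

TASK

Test the spring plunger of the sleeve that has a wide flange round its foot: press the plunger gently right down with your fingertips and let it spring back up, then press the large count key of the tally counter beside the sleeves right down and let go. Leave the other plungers, the small reset key and everything else alone, and do not lift, tip or shift any sleeve.

Things in the scene. Friction and masses are not known exactly. Their poses are not given: they have to be found in the camera images.
- sleeve_flanged: Loose bare-steel sleeve standing upright on the bench, about 0.5 kg: the only one with a wide flat flange round its FOOT: body 50 mm across, 80 mm tall; flange 74 mm across, 9 mm thick, on the bench. THE ONE TO TEST. Origin: centre of the underside; z up. A steel plunger 22 mm across stands 16 mm out of the middle of its top.
- plunger_flanged (a joint): How far the spring plunger of sleeve_flanged is pushed in, m: 0 up, 0.008 fully in.
- sleeve_collared: Loose bare-steel sleeve standing upright on the bench, about 0.5 kg: body 50 mm across, 80 mm tall, with a raised collar 62 mm across round its UPPER end (from 64 to 78 mm up); narrow foot. Leave alone. Origin: centre of the underside; z up. A steel plunger 22 mm across stands 16 mm out of the middle of its top.
- plunger_collared (a joint): How far the spring plunger of sleeve_collared is pushed in, m: 0 up, 0.008 fully in.
- sleeve_plain: Loose bare-steel sleeve standing upright on the bench, about 0.5 kg: a plain cylinder 50 mm across, 80 mm tall. Leave alone. Origin: centre of the underside; z up. A steel plunger 22 mm across stands 16 mm out of the middle of its top.
- plunger_plain (a joint): How far the spring plunger of sleeve_plain is pushed in, m: 0 up, 0.008 fully in.
- sleeve_tall: Loose bare-steel sleeve standing upright on the bench, about 0.5 kg: a plain cylinder 44 mm across, 100 mm tall, the tallest. Leave alone. Origin: centre of the underside; z up. A steel plunger 22 mm across stands 16 mm out of the middle of its top.
- plunger_tall (a joint): How far the spring plunger of sleeve_tall is pushed in, m: 0 up, 0.008 fully in.
- plunger_flanged_top (a point): Centre of the top face of the plunger (22 mm across) of sleeve_flanged; moves down with the plunger. 96 mm above the bench when up. It slides straight down 8 mm; its spring pushes back with 1.8 N at first and 6 N when fully in, where it meets a rigid stop, and it rises by itself when let go.
- plunger_collared_top (a point): Centre of the top face of the plunger (22 mm across) of sleeve_collared; moves down with the plunger. 96 mm above the bench. Same spring.
- plunger_plain_top (a point): Centre of the top face of the plunger (22 mm across) of sleeve_plain; moves down with the plunger. 96 mm above the bench. Same spring.
- plunger_tall_top (a point): Centre of the top face of the plunger (22 mm across) of sleeve_tall; moves down with the plunger. 116 mm above the bench. Same spring.
- counter: Bench tally counter, a grey plastic box fixed to the bench, 80 mm (its x) by 130 mm (its y) by 30 mm high, with two round black keys on top: the large count key and, 65 mm away, the small reset key. Origin: centre of the underside; z up.
- count_key_top (a point): Centre of the top of the large count key, 28 mm across, standing 14 mm out of the box (44 mm above the bench); at (-8, +30) mm in the counter's x, y. Slides straight down 6 mm, 1.5 N at first and 5 N when fully down on a rigid stop; springs back up.
- count_key (a joint): How far the count key is down, m: 0 up, 0.006 fully down.
- reset_key_top (a point): Centre of the top of the small reset key, 12 mm across, standing 7 mm out of the box (37 mm above the bench); at (-8, -35) mm in the counter's x, y. Leave alone.
- reset_key (a joint): How far the reset key is down, m: 0 up, 0.004 fully down.
- bearing_ring: Loose steel ring lying flat among the sleeves, 42 mm across, 16 mm high. Origin: centre of the underside. Leave alone.
- collar_stack: Steel piece like three stacked collars, 52 mm across, 72 mm tall, loose. Origin: centre of the underside. Leave alone.
- hammer: Hammer lying on the bench, 260 mm long, along its x. Leave alone.
- wrench: Wrench lying on the bench on the robot's side, 180 mm long, along its x. Leave alone.
- pin_box: Open cardboard box of steel pins, fixed, 110 by 150 mm, 50 mm high. Origin: centre of the underside. Not needed.
Things that resemble listed ones, but are neither listed nor needed, are in the scene too. Leave any orange, pink or turquoise look-alike of the counter alone.

How it is judged (in metres and radians):
On the way, in this order (a step that is already met when the one before it is completed fails the run):
1. the flanged sleeve's plunger is pressed in at least 6 mm by the fingers (value of joint plunger_flanged above 0.006 m and contact force between the fingers and sleeve_flanged above 0.5 N), for 0.05 s.
2. the plunger is let go and up again (value of joint plunger_flanged below 0.002 m and contact force between the fingers and sleeve_flanged below 0.1 N and value of joint count_key below 0.0015 m), for 0.1 s.
3. the count key is pressed down at least 4 mm by the fingers (value of joint count_key above 0.004 m and contact force between the fingers and counter above 0.5 N), for 0.05 s.
At the end, for the whole second after the job is handed in: The flanged sleeve's plunger (within 2 mm) and the count key (within 1.5 mm) are up again, the other plungers and the reset key are up, and every sleeve stands upright (within 0.1 rad) and at rest, it and every other loose thing within 15 mm of where it was (value of joint each of plunger_flanged, plunger_collared, plunger_plain, plunger_tall below 0.002 m and value of joint each of count_key, reset_key below 0.0015 m and distance of each of sleeve_flanged, sleeve_collared, sleeve_plain, sleeve_tall, bearing_ring, collar_stack, hammer, wrench from where it was at the start of the episode below 0.015 m and angle between each of sleeve_flanged, sleeve_collared, sleeve_plain, sleeve_tall's own z axis and vertical below 0.1 rad and linear speed of sleeve_flanged below 0.01 m/s); the robot touches nothing.
It fails at once if another sleeve's plunger is pressed in more than 2 mm (value of joint any of plunger_collared, plunger_plain, plunger_tall above 0.002 m).
It fails at once if the reset key is pressed more than 1.5 mm (value of joint reset_key above 0.0015 m).
It fails at once if the flanged sleeve or the counter is pressed with more than 35 N (contact force between the fingers and sleeve_flanged above 35 N or contact force between the fingers and counter above 35 N).
It fails at once if a sleeve is lifted (10 mm), tipped (0.2 rad) or shifted (15 mm) (height (world z) of any of sleeve_flanged, sleeve_collared, sleeve_plain, sleeve_tall above 0.01 m or angle between any of sleeve_flanged, sleeve_collared, sleeve_plain, sleeve_tall's own z axis and vertical above 0.2 rad or distance of any of sleeve_flanged, sleeve_collared, sleeve_plain, sleeve_tall from where it was at the start of the episode above 0.015 m).
It fails at once if a bystander is moved more than 15 mm (distance of any of bearing_ring, collar_stack, hammer, wrench from where it was at the start of the episode above 0.015 m).
It also fails if it takes over 45 s, if anything falls off the work surface, if the arm or the gripper's body presses on something with over 40 N, if the wrist force passes 120 N, or if a joint passes its speed limit or range.

ROBOT

A 6-joint arm with a two-finger parallel gripper is mounted at the origin on the work surface. World frame = base frame: x ahead of the robot, y to its left, z up, the work surface at z = 0. Lengths are in mm, angles in rad, forces in N, time in s.
With the tool pointing down it reaches from about 400 to 925 mm from the base axis. Payload 12.5 kg.
Tool frame: the origin (TCP) lies at the very end of the fingers, on their centre line; the grasp point (between the pads) lies behind it (env.grip_depth is the z of the grasp point in the tool frame, in mm); z points along the fingers, y is the line along which they close (so a half turn about z gives the same grasp; the last joint's range is limited). The gripper opens to 95 mm and grips with 3 to 60 N. Pads are 20 mm wide; open, the fingers measure 119 mm over their backs; the gripper's body (75 mm by 180 mm) begins 59 mm behind the grasp point.
Start: joints at [-1.246, 0.491, 1.559, -0, 1.092, -0.106], TCP at [261.024, -567.906, 177.561] pointing down, gripper open.
Joint ranges: [-3.1, 3.1], [-0.84, 2.19], [0.05, 2.79], [-1.13, 4.28], [0.06, 2.93], [-2.69, 2.69]. Speed limits (rad/s): [2.22, 2.22, 2.79, 3.14, 3.14, 3.14].

INTERFACE

Orientations are given as [roll, pitch, yaw] about the fixed x, y, z axes, in that order (R = Rz(yaw) Ry(pitch) Rx(roll)).
In Python, from cell import env, optics gives the robot as it stands.
- The arm moves only by the tool step_arm, never from a script. Its argument "moves" is a list of rows, each an object of numbers: "tx", "ty", "tz": the shift along the tool's x, y, z in mm; "roll": the turn about the tool's z in rad. In form: [{"tx": .., "ty": .., "tz": .., "roll": ..}, ...]. A call has 1 to 12 rows; each row is the pose to reach, as a shift and turn from the pose commanded when the call began, along the tool's axes at that moment; what a row does not reach only later rows make up. A row lasts 1/12 s, in which the tool goes at most 41.7 mm and 7.16 degrees, less where a joint would pass 70% of its speed; a pose out of reach is approached as far as the arm can. A call with a gripper value outside its range is refused whole. "grip" is the finger opening in mm, from 0 to 95.1, set as the call begins (left out, the last holds). The fingers move at their own pace and stop on an object; the grip force is fixed at half the most. Time passes only in rows, so rows that repeat a pose let the fingers close. It gives the time, the measured TCP pose, the force, the opening and the grip force at its end, in the units of the state.
- env.state(): the state, without advancing time (a new reading comes with each control period).
- optics.read_camera(name): name is "side" or "top"; returns a dict with "pixels" (384x512x3 uint8, blue, green, red), "mtx" (3x3 intrinsics, pixels), "view" (4x4, takes a point from world to camera coordinates). Camera axes: x right, y down, z forward; pixel columns grow to the right and rows downward; lengths in mm; the calibration is good to about 2 mm. A picture is of the moment at which its call begins. There is no depth.
- env.job_done(): hands the job in; it is judged then, once.
The state is a dict: "t": time; "joints": joint angles; "qvel": joint speeds; "tau": joint torques, N m; "eef_pos": TCP position; "tcp_rot": TCP orientation; "ft_force": force on the tool from outside, world axes, zero at the start; "moment": the same for the moment, N m; "opening": opening from 0.0 (shut) to 1.0 (fully open); "grip_force": force on a finger pad.
Only numpy, scipy, OpenCV 4.12 (cv2) and the standard library are available. Lean on these libraries where they do the work, as an engineer would, in place of code of your own. Each camera call takes 0.05 s, during which the arm holds its last target. There are 200 camera calls.

## Working session

There is one attempt and no reset: what is moved stays moved. The work goes in short steps, Python scripts to look and compute and a tool call to move; the robot and the scene stay as the last step left them, time stands still between calls to the robot, and variables do not carry over. Pictures are saved under pics/ and viewed, at most 10 in all, crops included, and the job is handed in when it is done.

Besides the shell and the picture viewer there is one more tool, called as name(argument=value, ...) on one line, values as JSON. step_arm: Moves the arm, as the interface text tells. Its arguments: {"type":"object","properties":{"moves":{"type":"array"},"grip":{"type":"number"}},"required":["moves"]}

```bash
mkdir -p pics; cat > h.py <<'E'
import numpy as np, cv2
def save(c,n): cv2.imwrite('pics/'+n,c['pixels'])
def ray(c,u,v):
    V=np.array(c['view']);d=V[:3,:3].T@np.linalg.inv(c['mtx'])@[u,v,1];return -V[:3,:3].T@V[:3,3],d
def at(c,u,v,z):
    o,d=ray(c,u,v);return (o+d*(z-o[2])/d[2]).round(1)
def px(c,p):
    q=np.array(c['mtx'])@(np.array(c['view'])@[*p,1])[:3];return (q[:2]/q[2]).round(1)
E
python3 - <<'E'
from cell import env,optics
from h import *
import pickle
C={n:optics.read_camera(n) for n in('top','side')}
pickle.dump(C,open('c.pkl','wb'))
for n in C:save(C[n],n+'0.png');print(n,ray(C[n],256,192))
s=env.state();print(s,env.grip_depth)
E
```

```text
top (array([ 320.30792286,  -26.3758253 , 1511.77500355]), array([ 0.12795204, -0.00236327, -0.99178346]))
side (array([  49.51851189, 1282.40680982, 1066.72380879]), array([ 0.27283037, -0.77906086, -0.56449437]))
{'t': 0.1, 'joints': array([-1.24560975e+00,  4.91494232e-01,  1.55941938e+00,  2.67863554e-05,
        1.09169654e+00, -1.05594215e-01]), 'qvel': array([-8.94671694e-04, -5.98084539e-04, -1.74532465e-03, -2.05558333e-05,
       -1.28657222e-03,  2.61359482e-03]), 'tau': array([ 4.71073654e-03, -6.13621688e+01, -2.58605665e+01,  6.94179442e-02,
        4.70067433e-02, -4.86775787e-05]), 'eef_pos': array([ 260.93290815, -567.63237902,  177.01270647]), 'tcp_rot': array([-3.14058332e+00, -1.30869018e-04,  4.30768367e-01]), 'ft_force': array([-0.23535569, -0.52773849, -0.10402049]), 'moment': array([0.03969593, 0.03177728, 0.00178816]), 'grip_force': 0.0, 'opening': 0.9990668970898624} -18.8
```

View pics/top0.png

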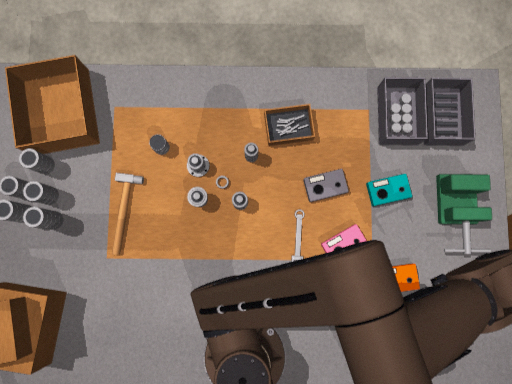

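View pics/side0.png

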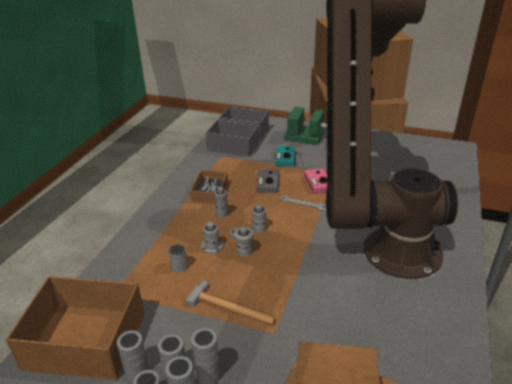

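Top view: there are four sleeves, at (198,163), (197,197), (240,200) and (251,152), and the grey counter is at (326,186). In the side view the matching sleeves are at (211,237), (243,240), (259,217) and (221,203). The one at side (211,237) / top (198,163) looks wide at the foot. The one at side (243,240) / top (197,197) looks wide at the top, so it is probably the collared one. I'll confirm with an enlarged crop.

```bash
python3 - <<'E'
from h import *
import pickle
C=pickle.load(open('c.pkl','rb'))
a=C['side']['pixels'][185:265,190:280]; b=C['top']['pixels'][140:215,180:270]
c=C['top']['pixels'][160:210,295:355]
f=lambda i,h:cv2.resize(i,(int(i.shape[1]*h/i.shape[0]),h),interpolation=cv2.INTER_CUBIC)
A=np.hstack([f(a,320),f(b,320)]); D=f(c,280); D=np.pad(D,((0,0),(0,A.shape[1]-D.shape[1]),(0,0)))
cv2.imwrite('pics/crop.png',np.vstack([A,D]));print(A.shape,D.shape)
E
```

```text
(320, 744, 3) (280, 744, 3)
```

View pics/crop.png

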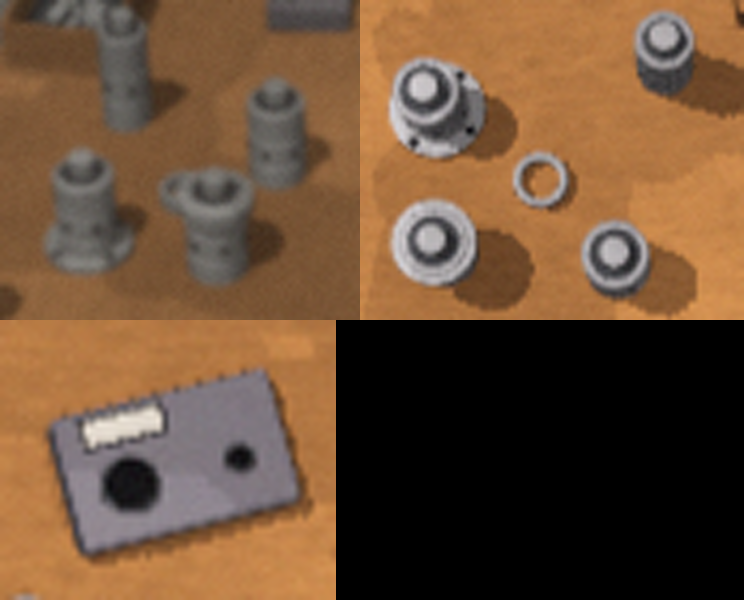

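The crop confirms it: the flanged sleeve is at top (195,160) / side (211,224), with a wide flange and bolt holes at its foot. The collared sleeve is at (197,197), with its wide ring at the top. The plain sleeve is (240,200) and the tall one is (251,152). The counter's large key is at top (318,189.5) and its reset key at (338,184.6).

```bash
python3 - <<'E'
from h import *
import pickle
from scipy.optimize import least_squares
C=pickle.load(open('c.pkl','rb'));T,S=C['top'],C['side']
def both(a,b):
    return least_squares(lambda p:np.r_[px(T,p)-a,px(S,p)-b] if 0 else np.r_[proj(T,p)-a,proj(S,p)-b],[500,0,50]).x
def proj(c,p):
    q=np.array(c['mtx'])@(np.array(c['view'])@[*p,1])[:3];return q[:2]/q[2]
def blob(c,x0,x1,y0,y1,t,inv=False):
    g=cv2.cvtColor(c['pixels'][y0:y1,x0:x1],6).astype(float)
    m=(g<t) if inv else (g>t)
    n,l,s,ce=cv2.connectedComponentsWithStats(m.astype(np.uint8)); 
    return [(s[i,4],(ce[i]+[x0,y0]).round(2)) for i in range(1,n) if s[i,4]>3]
print('plunger T@96',at(T,194.8,160,96),'S@96',at(S,210.4,223.9,96),'tri',both([194.8,160],[210.4,223.9]).round(1))
print('other tops', [at(T,180+(u-360)/4.267-.4,140+v/4.267-.4,z) for u,v,z in((431,238,96),(615,252,96),(663,37,116))], 'ring',at(T,180+180/4.267,140+180/4.267,16))
print(blob(T,300,352,165,205,45,True))
for z in(44,37):print([at(T,*p,z) for p in((318.1,189.1),(337.5,184.2))])
print(blob(T,188,202,153,168,170))
print('flange ctr',at(T,180+(437-360)/4.267,140+108/4.267,5))
print('mm/px',1500/T['mtx'][0][0])
E
```

```text
plunger T@96 [600.2 159.7  96. ] S@96 [601.1 158.8  96. ] tri [600.3 159.7  96.8]
other tops [array([490.6, 152.3,  96. ]), array([481.9,  20.7,  96. ]), array([634.6, -11.9, 116. ])] ring [544.1  79.7  16. ]
[(np.int32(12), array([337.5, 184. ])), (np.int32(62), array([317.98, 188.71]))]
[array([ 521.1, -226.7,   44. ]), array([ 537.5, -288.5,   44. ])]
[array([ 522.1, -227.7,   37. ]), array([ 538.5, -289.7,   37. ])]
[(np.int32(5), array([199.2, 155.8])), (np.int32(20), array([188.85, 163.3 ])), (np.int32(27), array([194.15, 159.78]))]
flange ctr [600.6 160.6   5. ]
mm/px 3.208929784097032
```

Plunger at (600,160,96). It agrees between the top view, the side view and the flange centre. The count key is at (521.5,-226.5) and the reset key is 65.7 mm from it, against 65 mm nominal. I'll move with the fingers shut, high up.

step_arm(moves=[{"tx": 12,"ty": -10},{"tx": 37,"ty": -31},{"tx": 67,"ty": -57},{"tx": 98,"ty": -83},{"tx": 129,"ty": -109},{"tx": 159,"ty": -135},{"tx": 190,"ty": -161},{"tx": 220,"ty": -187},{"tx": 251,"ty": -213},{"tx": 278,"ty": -237},{"tx": 297,"ty": -252},{"tx": 306,"ty": -260}], grip=0)

```text
validation failed for argument at $.mo...
```

step_arm(moves=[{"tx": 12,"ty": -10},{"tx": 37,"ty": -31},{"tx": 67,"ty": -57},{"tx": 98,"ty": -83},{"tx": 129,"ty": -109},{"tx": 159,"ty": -135},{"tx": 190,"ty": -161},{"tx": 220,"ty": -187},{"tx": 251,"ty": -213},{"tx": 278,"ty": -237},{"tx": 297,"ty": -252},{"tx": 306,"ty": -260}])

```text
validation failed for argument at $.mo...
```

step_arm(moves=[{"tx": 0},{"tx": 0},{"tx": 0}])

```text
validation failed for argument at $.mo...
```

The call was refused at validation. Each row may need all four numbers, so I'll try one short row with all four.

step_arm(moves=[{"tx": 12,"ty": -10,"tz": 0,"roll": 0}], grip=0)

```text
t: 0.18
eef_pos: [266.9, -555.1, 176.9]
tcp_rot: [-3.141, 0.0, 0.429]
ft_force: [0.3, 0.3, 0.0]
opening: 0.968
grip_force: 0.0
```

That works: all four keys are needed. Remaining shift is about (600, -510).

step_arm(moves=[{"tx": 25,"ty": -21,"tz": 0,"roll": 0},{"tx": 52,"ty": -44,"tz": 0,"roll": 0},{"tx": 80,"ty": -68,"tz": 0,"roll": 0},{"tx": 108,"ty": -92,"tz": 0,"roll": 0},{"tx": 136,"ty": -116,"tz": 0,"roll": 0},{"tx": 164,"ty": -140,"tz": 0,"roll": 0},{"tx": 192,"ty": -164,"tz": 0,"roll": 0},{"tx": 220,"ty": -187,"tz": 0,"roll": 0},{"tx": 248,"ty": -211,"tz": 0,"roll": 0},{"tx": 272,"ty": -231,"tz": 0,"roll": 0},{"tx": 290,"ty": -247,"tz": 0,"roll": 0},{"tx": 300,"ty": -255,"tz": 0,"roll": 0}], grip=0)

```text
t: 1.18
eef_pos: [434.4, -194.3, 177.5]
tcp_rot: [-3.141, 0.0, 0.433]
ft_force: [1.1, -0.6, -0.2]
opening: 0.149
grip_force: 0.0
```

step_arm(moves=[{"tx": 25,"ty": -21,"tz": 0,"roll": 0},{"tx": 52,"ty": -44,"tz": 0,"roll": 0},{"tx": 80,"ty": -68,"tz": 0,"roll": 0},{"tx": 108,"ty": -92,"tz": 0,"roll": 0},{"tx": 136,"ty": -116,"tz": 0,"roll": 0},{"tx": 164,"ty": -140,"tz": 0,"roll": 0},{"tx": 192,"ty": -164,"tz": 0,"roll": 0},{"tx": 220,"ty": -187,"tz": 0,"roll": 0},{"tx": 248,"ty": -211,"tz": 0,"roll": 0},{"tx": 272,"ty": -231,"tz": 0,"roll": 0},{"tx": 290,"ty": -247,"tz": 0,"roll": 0},{"tx": 300,"ty": -255,"tz": 0,"roll": 0}])

```text
t: 2.18
eef_pos: [600.4, 162.7, 176.9]
tcp_rot: [-3.141, 0.0, 0.433]
ft_force: [-0.9, -0.1, -0.5]
opening: 0.003
grip_force: 0.0
```

step_arm(moves=[{"tx": 0,"ty": 0,"tz": 0,"roll": 0},{"tx": 0,"ty": 0,"tz": 0,"roll": 0},{"tx": 0,"ty": 0,"tz": 0,"roll": 0}])

```text
t: 2.43
eef_pos: [599.5, 159.0, 177.4]
tcp_rot: [3.141, 0.001, 0.43]
ft_force: [-0.4, -1.1, 0.5]
opening: 0.006
grip_force: 0.0
```

I'm at (599.5,159), about 1 mm off the plunger centre. I'll go down to about 10 mm above the plunger and check from the side.

step_arm(moves=[{"tx": 1,"ty": 0,"tz": 10,"roll": 0},{"tx": 1,"ty": 0,"tz": 25,"roll": 0},{"tx": 1,"ty": 0,"tz": 40,"roll": 0},{"tx": 1,"ty": 0,"tz": 52,"roll": 0},{"tx": 1,"ty": 0,"tz": 62,"roll": 0},{"tx": 1,"ty": 0,"tz": 70,"roll": 0},{"tx": 1,"ty": 0,"tz": 70,"roll": 0},{"tx": 1,"ty": 0,"tz": 70,"roll": 0}])

```text
t: 3.1
eef_pos: [600.9, 160.2, 107.4]
tcp_rot: [3.142, 0.0, 0.43]
ft_force: [-0.1, -0.0, 0.3]
opening: 0.004
grip_force: 0.0
```

```bash
python3 - <<'E'
from cell import env,optics
from h import *
c=optics.read_camera('side')
cv2.imwrite('pics/side1.png',cv2.resize(c['pixels'][150:270,150:310],(800,600),interpolation=cv2.INTER_CUBIC))
p=env.state()['eef_pos'];print(p,(px(c,p)-[150,150])*5)
E
```

```text
[601.12145494 160.36510397 107.86731848] [299.5 356.5]
```

View pics/side1.png

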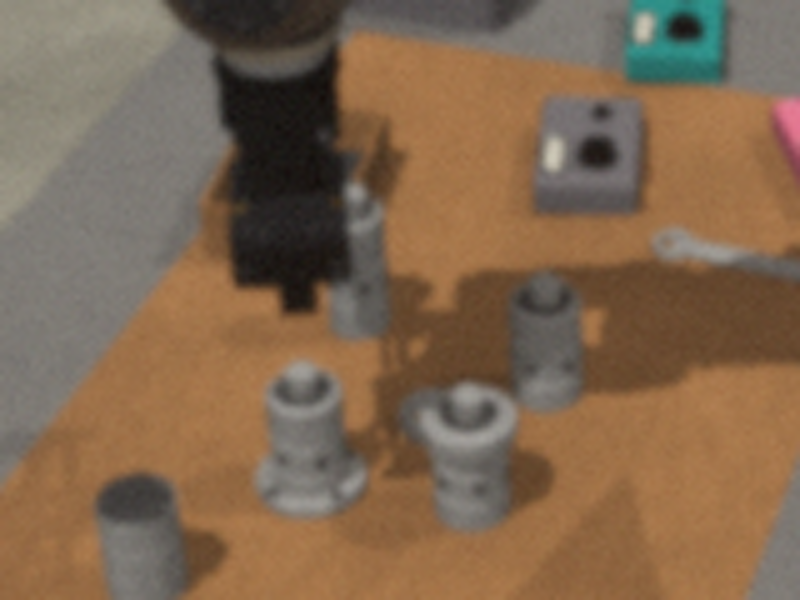

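The finger tip shows at crop (298,310), but the stated TCP projects to (299,356). The plunger top is at (302,368). I have to settle whether the tip is higher or farther back than stated before pressing.

```bash
python3 - <<'E'
from cell import env,optics
from h import *
c=optics.read_camera('side');t=optics.read_camera('top')
u,v=150+298/5-.4,150+311/5-.4
print('at z108',at(c,u,v,108)); print([(z,(px(c,[600.5,160,z])-150)*5) for z in(108,120,130,140,150)])
g=cv2.resize(t['pixels'][100:220,130:290],(800,600),interpolation=cv2.INTER_CUBIC)
for z,col in((108,(0,255,0)),(200,(0,0,255))):
    p=((px(t,[600.5,160,z])-[130,100])*5).astype(int);cv2.circle(g,tuple(map(int,p)),4,col,1);print(z,p)
cv2.imwrite('pics/top1.png',g)
E
```

```text
at z108 [623.4 114.2 108. ]
[(108, array([301., 356.])), (120, array([299.5, 341. ])), (130, array([298.5, 328.5])), (140, array([297., 316.])), (150, array([296. , 303.5]))]
108 [320 295]
200 [300 264]
```

View pics/top1.png

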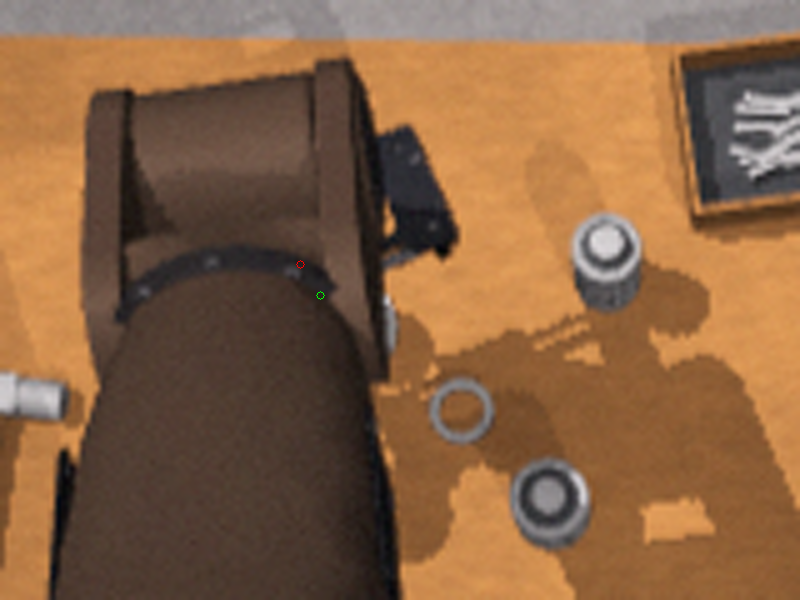

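```bash
python3 - <<'E'
from cell import env,optics
from h import *
import pickle
C=pickle.load(open('c.pkl','rb'))
c=optics.read_camera('side');t=optics.read_camera('top')
y=.43;ex=np.array([np.cos(y),np.sin(y),0]);ey=np.array([np.sin(y),-np.cos(y),0]);P=np.array([600.9,160.3,0])
for n,cam,off in(('side',c,[150,150]),('top',t,[130,100])):
  for z in(186,220,250):
    for sy in(-90,90):
      print(n,z,sy,[((px(cam,P+ex*a+ey*sy+[0,0,z])-off)*5).astype(int).tolist() for a in(-37.5,37.5)])
d=np.abs(c['pixels'].astype(int)-C['side']['pixels']).max(2)[205:232,202:220]
print(d)
E
```

```text
side 186 -90 [[358, 339], [231, 349]]
side 186 90 [[345, 174], [230, 182]]
side 220 -90 [[354, 293], [226, 303]]
side 220 90 [[342, 130], [225, 137]]
side 250 -90 [[351, 252], [222, 261]]
side 250 90 [[339, 90], [221, 98]]
top 186 -90 [[184, 389], [134, 272]]
top 186 90 [[472, 264], [420, 149]]
top 220 -90 [[172, 380], [122, 259]]
top 220 90 [[468, 251], [415, 133]]
top 250 -90 [[162, 370], [110, 247]]
top 250 90 [[465, 240], [410, 118]]
[[ 94  92  90  93  94 101 104  95 100  96  94  88  66  55  45  45  54  40]
 [ 71  66  67  77  87 101  97  99  97  93  78  46  35  21  19  20  16  17]
 [ 20  15  29  47  77  96 101 100 100  91  51  14  14  12   9  12   4   4]
 [ 22  21  12  20  69  96  95  95  98  90  55   6  19  30  20  17  18  13]
 [ 40  36  19  10  58  90  96 100  97  91  57  12  23  28  24  19  22  19]
 [ 46  42  33   1  49  85  97  99 102  83  63  18  15  27  28  25  20  21]
 [ 43  37  34  12  42  77  79  87  78  68  52  15  13  23  22  22  18  19]
 [ 37  40  29  21  13  39  38  45  38  35  28  10  16  20  23  19  18  20]
 [ 29  24  29  22   6   2   3   6   2   6   8  12  17  14 
[... 667 characters left out ...]
 42  39  45  40  38  35]
 [ 37  38  37  41  36  37  26  25  24  25  29  33  39  37  37  37  39  39]
 [ 37  46  38  36  27  27  25  23  26  25  24  23  30  33  39  40  41  38]
 [ 45  37  32  31  24  17  19  23  23  24  24  18  25  27  30  34  40  42]
 [ 33  40  33  21  17  14  21  19  19  17  17  14  12  22  26  29  38  40]
 [ 38  28  25  14  13  16  17  19  18  22  19  15  16  16  22  30  34  38]
 [ 27  23  18  19  11  17  20  20  24  15  14  13  16  16  20  22  33  34]
 [ 38  28  21  17  14  18  16  18  15  15  17  17  15  19  23  23  29  39]
 [ 36  24  22  17  20  19  21  17  15  22  18  16  16  22  21  22  29  38]
 [ 39  32  22  23  22  24  23  20  23  16  17  21  22  20  23  22  32  37]]
```

The visible body end and the finger tip agree in both views with a tool about 38 mm higher than the state says (tip ≈145, body bottom ≈224), at about the right x, y. I'll go down in small guarded steps that are safe under either reading.

step_arm(moves=[{"tx": 0,"ty": 0,"tz": 4,"roll": 0},{"tx": 0,"ty": 0,"tz": 8,"roll": 0},{"tx": 0,"ty": 0,"tz": 11,"roll": 0},{"tx": 0,"ty": 0,"tz": 13,"roll": 0},{"tx": 0,"ty": 0,"tz": 14,"roll": 0},{"tx": 0,"ty": 0,"tz": 14,"roll": 0},{"tx": 0,"ty": 0,"tz": 14,"roll": 0}])

```text
t: 3.93
eef_pos: [600.9, 160.6, 93.5]
tcp_rot: [3.142, 0.0, 0.431]
ft_force: [-0.4, 0.2, 1.1]
opening: 0.002
grip_force: 0.0
```

step_arm(moves=[{"tx": 0,"ty": 0,"tz": 1,"roll": 0},{"tx": 0,"ty": 0,"tz": 2,"roll": 0},{"tx": 0,"ty": 0,"tz": 3,"roll": 0},{"tx": 0,"ty": 0,"tz": 4,"roll": 0},{"tx": 0,"ty": 0,"tz": 4,"roll": 0},{"tx": 0,"ty": 0,"tz": 4,"roll": 0}])

```text
t: 4.43
eef_pos: [600.8, 160.6, 89.4]
tcp_rot: [3.142, 0.0, 0.431]
ft_force: [0.0, -0.1, -0.0]
opening: 0.007
grip_force: 0.0
```

```bash
python3 - <<'E'
from cell import env,optics
from h import *
c=optics.read_camera('side');t=optics.read_camera('top')
cv2.imwrite('pics/s2.png',np.hstack([cv2.resize(k['pixels'][y:y+100,x:x+80],(400,500),interpolation=cv2.INTER_CUBIC) for k,x,y in((c,180,160),(t,170,110))]))
p=env.state()['eef_pos'];print(p,(px(c,p)-[180,160])*5,env.state()['ft_force'])
E
```

```text
[600.88411865 160.5634512   89.5297857 ] [152. 329.] [ 0.69646357 -0.45953777 -0.28417998]
```

View pics/s2.png

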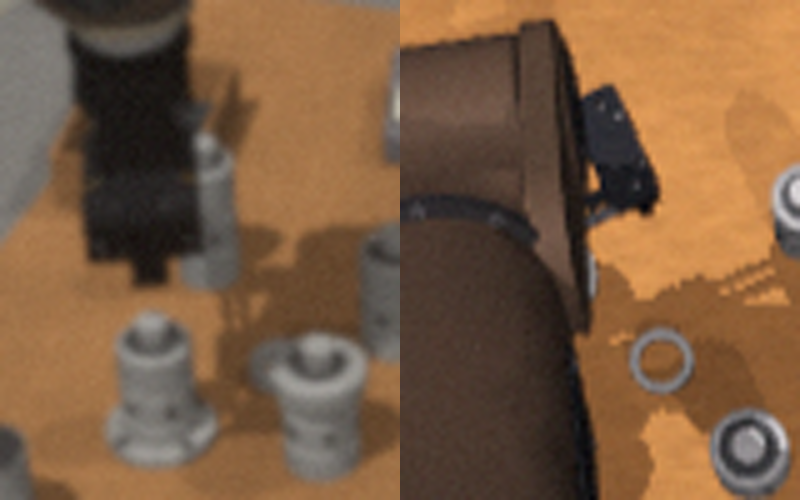

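At a reading of z = 89.5 there is no force. The tip is at crop (150,283), clearly above the plunger at (153,320). So the reported z is about 37 mm too low, and I expect contact at a reading of about 59. I'll go down guarded, watching force.

step_arm(moves=[{"tx": 0,"ty": 0,"tz": 4,"roll": 0},{"tx": 0,"ty": 0,"tz": 9,"roll": 0},{"tx": 0,"ty": 0,"tz": 14,"roll": 0},{"tx": 0,"ty": 0,"tz": 18,"roll": 0},{"tx": 0,"ty": 0,"tz": 20,"roll": 0},{"tx": 0,"ty": 0,"tz": 21,"roll": 0},{"tx": 0,"ty": 0,"tz": 21,"roll": 0},{"tx": 0,"ty": 0,"tz": 21,"roll": 0}])

```text
t: 5.2
eef_pos: [600.9, 160.6, 68.6]
tcp_rot: [3.141, -0.0, 0.431]
ft_force: [0.4, -0.4, -0.4]
opening: 0.003
grip_force: 0.0
```

```bash
python3 - <<'E'
from cell import env,optics
from h import *
c=optics.read_camera('side')
cv2.imwrite('pics/s3.png',cv2.resize(c['pixels'][190:250,180:240],(600,600),interpolation=cv2.INTER_CUBIC))
p=env.state()['eef_pos'];print(p,[(z,((px(c,[*p[:2],z])-[180,190])*10).tolist()) for z in (96,100,104,108,112)],(px(c,[600.3,159.7,96])-[180,190])*10)
E
```

```text
[600.98024406 160.56189938  68.6584695 ] [(96, [301.9999999999999, 341.9999999999999]), (100, [300.99999999999994, 333.0000000000001]), (104, [300.0, 323.0000000000001]), (108, [299.00000000000006, 313.0000000000001]), (112, [299.00000000000006, 303.0000000000001])] [305. 341.]
```

View pics/s3.png

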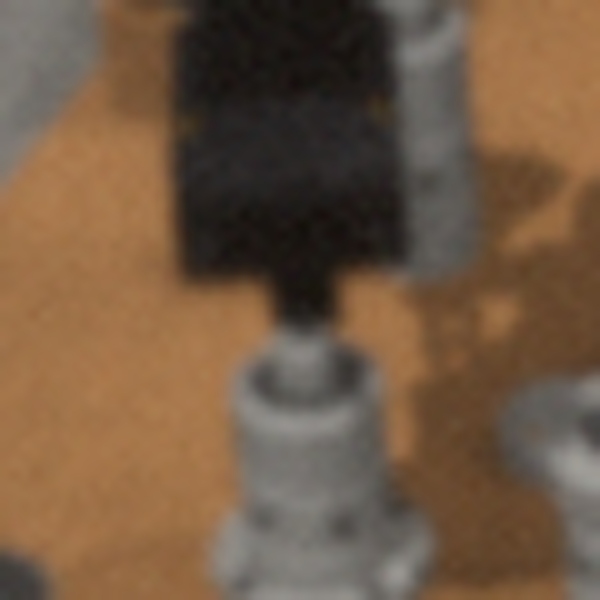

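The tip is at crop (303,320), straight over the plunger at (303,345), with roughly 8–10 mm to go.

step_arm(moves=[{"tx": 0,"ty": 0,"tz": 2,"roll": 0},{"tx": 0,"ty": 0,"tz": 4,"roll": 0},{"tx": 0,"ty": 0,"tz": 6,"roll": 0},{"tx": 0,"ty": 0,"tz": 8,"roll": 0},{"tx": 0,"ty": 0,"tz": 8,"roll": 0},{"tx": 0,"ty": 0,"tz": 8,"roll": 0}])

```text
t: 5.75
eef_pos: [600.8, 160.5, 60.3]
tcp_rot: [3.142, 0.0, 0.431]
ft_force: [0.0, 0.3, 0.2]
opening: 0.007
grip_force: 0.0
```

step_arm(moves=[{"tx": 0,"ty": 0,"tz": 1,"roll": 0},{"tx": 0,"ty": 0,"tz": 2,"roll": 0},{"tx": 0,"ty": 0,"tz": 3,"roll": 0},{"tx": 0,"ty": 0,"tz": 3,"roll": 0},{"tx": 0,"ty": 0,"tz": 3,"roll": 0}])

```text
t: 6.17
eef_pos: [601.0, 160.6, 57.7]
tcp_rot: [3.141, -0.0, 0.431]
ft_force: [-0.0, -0.2, 2.8]
opening: 0.007
grip_force: 1.2
```

Contact: 2.8 N, which means about 2 mm pressed in. So contact is at a reading of about 59.6 and fully in is at about 51.6.

step_arm(moves=[{"tx": 0,"ty": 0,"tz": 1,"roll": 0},{"tx": 0,"ty": 0,"tz": 2,"roll": 0},{"tx": 0,"ty": 0,"tz": 3,"roll": 0},{"tx": 0,"ty": 0,"tz": 4,"roll": 0},{"tx": 0,"ty": 0,"tz": 4,"roll": 0},{"tx": 0,"ty": 0,"tz": 4,"roll": 0}])

```text
t: 6.67
eef_pos: [601.0, 160.6, 53.6]
tcp_rot: [3.141, -0.0, 0.431]
ft_force: [0.1, -0.7, 3.7]
opening: 0.005
grip_force: 2.2
```

step_arm(moves=[{"tx": 0,"ty": 0,"tz": 0.7,"roll": 0},{"tx": 0,"ty": 0,"tz": 1.4,"roll": 0},{"tx": 0,"ty": 0,"tz": 1.4,"roll": 0},{"tx": 0,"ty": 0,"tz": 1.4,"roll": 0}])

```text
t: 7.0
eef_pos: [601.0, 160.6, 52.2]
tcp_rot: [3.141, -0.0, 0.431]
ft_force: [-0.4, 0.8, 4.8]
opening: 0.003
grip_force: 2.6
```

step_arm(moves=[{"tx": 0,"ty": 0,"tz": 0.5,"roll": 0},{"tx": 0,"ty": 0,"tz": 1,"roll": 0},{"tx": 0,"ty": 0,"tz": 1,"roll": 0},{"tx": 0,"ty": 0,"tz": 1,"roll": 0}])

```text
t: 7.33
eef_pos: [601.0, 160.6, 51.2]
tcp_rot: [3.141, -0.0, 0.431]
ft_force: [-0.3, -0.2, 6.4]
opening: 0.005
grip_force: 2.8
```

```bash
python3 - <<'E'
from cell import env
s=env.state();print(s['eef_pos'],s['ft_force'])
E
```

```text
[600.97927057 160.57704154  51.24343293] [-0.2934917  -0.15965695  6.36542644]
```

step_arm(moves=[{"tx": 0,"ty": 0,"tz": 0.5,"roll": 0},{"tx": 0,"ty": 0,"tz": 0.5,"roll": 0},{"tx": 0,"ty": 0,"tz": 0.5,"roll": 0}])

```text
t: 7.58
eef_pos: [601.1, 160.6, 51.2]
tcp_rot: [3.141, -0.001, 0.431]
ft_force: [-1.1, -0.9, 8.9]
opening: 0.005
grip_force: 4.8
```

The plunger is at its stop: z no longer moves and the force is 8.9 N. I'll let it spring back, rising straight up.

step_arm(moves=[{"tx": 0,"ty": 0,"tz": -2,"roll": 0},{"tx": 0,"ty": 0,"tz": -4,"roll": 0},{"tx": 0,"ty": 0,"tz": -7,"roll": 0},{"tx": 0,"ty": 0,"tz": -11,"roll": 0},{"tx": 0,"ty": 0,"tz": -16,"roll": 0},{"tx": 0,"ty": 0,"tz": -24,"roll": 0},{"tx": 0,"ty": 0,"tz": -36,"roll": 0},{"tx": 0,"ty": 0,"tz": -50,"roll": 0},{"tx": 0,"ty": 0,"tz": -64,"roll": 0},{"tx": 0,"ty": 0,"tz": -74,"roll": 0},{"tx": 0,"ty": 0,"tz": -80,"roll": 0},{"tx": 0,"ty": 0,"tz": -80,"roll": 0}])

```text
t: 8.58
eef_pos: [601.4, 160.6, 132.3]
tcp_rot: [3.141, -0.002, 0.431]
ft_force: [0.6, -0.1, -0.2]
opening: 0.005
grip_force: 0.0
```

step_arm(moves=[{"tx": -10,"ty": 14,"tz": 0,"roll": 0},{"tx": -29,"ty": 40,"tz": 0,"roll": 0},{"tx": -51,"ty": 70,"tz": 0,"roll": 0},{"tx": -75,"ty": 102,"tz": 0,"roll": 0},{"tx": -99,"ty": 135,"tz": 0,"roll": 0},{"tx": -123,"ty": 168,"tz": 0,"roll": 0},{"tx": -147,"ty": 200,"tz": 0,"roll": 0},{"tx": -171,"ty": 233,"tz": 0,"roll": 0},{"tx": -193,"ty": 263,"tz": 0,"roll": 0},{"tx": -213,"ty": 290,"tz": 0,"roll": 0},{"tx": -227,"ty": 309,"tz": 0,"roll": 0},{"tx": -234,"ty": 318,"tz": 0,"roll": 0}])

```text
t: 9.58
eef_pos: [520.1, -228.7, 130.0]
tcp_rot: [-3.141, 0.001, 0.428]
ft_force: [-0.6, -0.5, -0.3]
opening: 0.002
grip_force: 0.0
```

step_arm(moves=[{"tx": 0,"ty": 0,"tz": 10,"roll": 0},{"tx": 0,"ty": 0,"tz": 25,"roll": 0},{"tx": 0,"ty": 0,"tz": 42,"roll": 0},{"tx": 0,"ty": 0,"tz": 60,"roll": 0},{"tx": 0,"ty": 0,"tz": 76,"roll": 0},{"tx": 0,"ty": 0,"tz": 88,"roll": 0},{"tx": 0,"ty": 0,"tz": 95,"roll": 0},{"tx": 0,"ty": 0,"tz": 95,"roll": 0},{"tx": 0,"ty": 0,"tz": 95,"roll": 0}])

```text
t: 10.33
eef_pos: [521.1, -225.2, 35.3]
tcp_rot: [-3.141, 0.0, 0.432]
ft_force: [0.3, 0.5, -0.2]
opening: 0.006
grip_force: 0.0
```

```bash
python3 - <<'E'
from cell import env,optics
from h import *
c=optics.read_camera('side')
cv2.imwrite('pics/s4.png',cv2.resize(c['pixels'][130:250,190:310],(600,600),interpolation=cv2.INTER_CUBIC))
p=env.state()['eef_pos'];print(p,(px(c,p+[0,0,36.8])-[190,130])*5,(px(c,[521.5,-226.5,44])-[190,130])*5)
E
```

```text
[ 521.37550155 -225.55680009   35.90795957] [397.5 215.5] [398.  246.5]
```

View pics/s4.png

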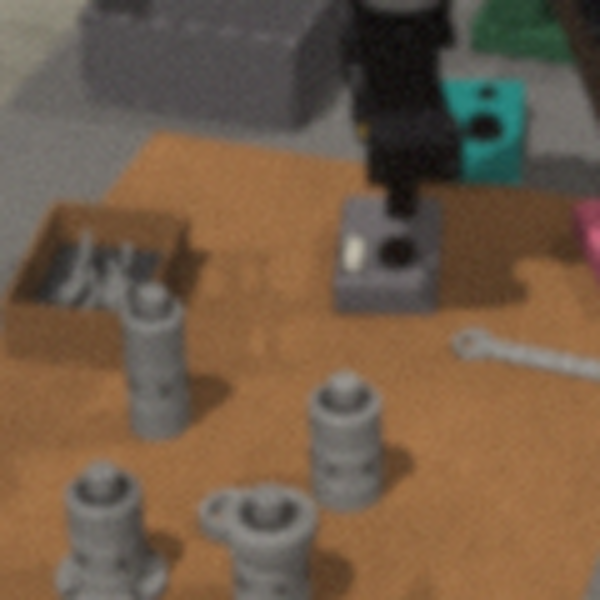

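Tip at (401,215), exactly where the corrected height puts it, over the count key at (399,250). The flanged plunger is up again at (103,475). I expect key contact at a reading of about 7 and the stop at about 1.

step_arm(moves=[{"tx": 0,"ty": 0,"tz": 5,"roll": 0},{"tx": 0,"ty": 0,"tz": 11,"roll": 0},{"tx": 0,"ty": 0,"tz": 17,"roll": 0},{"tx": 0,"ty": 0,"tz": 22,"roll": 0},{"tx": 0,"ty": 0,"tz": 24,"roll": 0},{"tx": 0,"ty": 0,"tz": 25,"roll": 0},{"tx": 0,"ty": 0,"tz": 25,"roll": 0},{"tx": 0,"ty": 0,"tz": 25,"roll": 0}])

```text
t: 11.05
eef_pos: [521.1, -226.2, 10.7]
tcp_rot: [3.141, -0.0, 0.431]
ft_force: [0.2, -0.6, -0.2]
opening: 0.006
grip_force: 0.0
```

step_arm(moves=[{"tx": 0,"ty": 0,"tz": 1.5,"roll": 0},{"tx": 0,"ty": 0,"tz": 3,"roll": 0},{"tx": 0,"ty": 0,"tz": 4.5,"roll": 0},{"tx": 0,"ty": 0,"tz": 6,"roll": 0},{"tx": 0,"ty": 0,"tz": 6,"roll": 0},{"tx": 0,"ty": 0,"tz": 6,"roll": 0}])

```text
t: 11.55
eef_pos: [521.2, -226.1, 4.7]
tcp_rot: [3.141, -0.0, 0.431]
ft_force: [-0.3, 1.3, 3.0]
opening: 0.005
grip_force: 1.4
```

Contact as predicted, 3.0 N at about 2.5 mm in. I'll press on to the stop.

step_arm(moves=[{"tx": 0,"ty": 0,"tz": 1,"roll": 0},{"tx": 0,"ty": 0,"tz": 2,"roll": 0},{"tx": 0,"ty": 0,"tz": 3,"roll": 0},{"tx": 0,"ty": 0,"tz": 3,"roll": 0},{"tx": 0,"ty": 0,"tz": 3,"roll": 0}])

```text
t: 11.97
eef_pos: [521.2, -226.2, 1.7]
tcp_rot: [3.141, -0.0, 0.431]
ft_force: [0.1, 0.3, 4.0]
opening: 0.007
grip_force: 2.3
```

step_arm(moves=[{"tx": 0,"ty": 0,"tz": 0.5,"roll": 0},{"tx": 0,"ty": 0,"tz": 0.8,"roll": 0},{"tx": 0,"ty": 0,"tz": 0.8,"roll": 0},{"tx": 0,"ty": 0,"tz": 0.8,"roll": 0}])

```text
t: 12.3
eef_pos: [521.2, -226.2, 1.2]
tcp_rot: [3.141, -0.0, 0.431]
ft_force: [0.1, -0.5, 6.9]
opening: 0.005
grip_force: 3.9
```

The key is on its stop (6.9 N, z held at 1.2). Let go and rise.

step_arm(moves=[{"tx": 0,"ty": 0,"tz": -2,"roll": 0},{"tx": 0,"ty": 0,"tz": -5,"roll": 0},{"tx": 0,"ty": 0,"tz": -10,"roll": 0},{"tx": 0,"ty": 0,"tz": -18,"roll": 0},{"tx": 0,"ty": 0,"tz": -30,"roll": 0},{"tx": 0,"ty": 0,"tz": -45,"roll": 0},{"tx": 0,"ty": 0,"tz": -62,"roll": 0},{"tx": 0,"ty": 0,"tz": -78,"roll": 0},{"tx": 0,"ty": 0,"tz": -90,"roll": 0},{"tx": 0,"ty": 0,"tz": -96,"roll": 0},{"tx": 0,"ty": 0,"tz": -100,"roll": 0},{"tx": 0,"ty": 0,"tz": -100,"roll": 0}])

```text
t: 13.3
eef_pos: [521.1, -226.1, 101.4]
tcp_rot: [3.141, -0.0, 0.431]
ft_force: [0.4, -0.5, -1.0]
opening: 0.005
grip_force: 0.0
```

```bash
python3 - <<'E'
from cell import env,optics
from h import *
import pickle
a=pickle.load(open('c.pkl','rb'))['side']['pixels'].astype(int);b=optics.read_camera('side')['pixels']
cv2.imwrite('pics/s5.png',np.hstack([cv2.resize(k.astype(np.uint8)[150:270,185:285],(400,480),interpolation=cv2.INTER_CUBIC) for k in(a,b)]))
print(env.state()['ft_force'])
E
```

```text
[ 1.11790736 -0.07878674 -0.97603605]
```

View pics/s5.png

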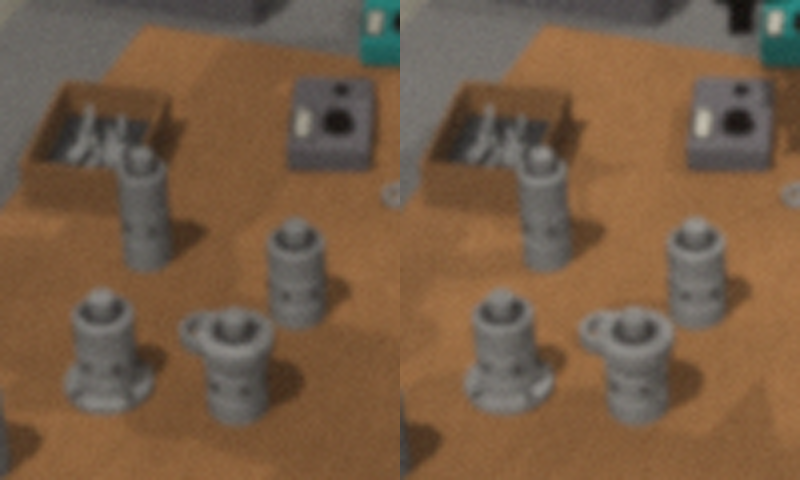

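Before (left) and after (right) match: the flanged plunger is up at (102,297), the count key is up at (338,120), and nothing has shifted. Handing in.

```bash
python3 -c "
from cell import env
print(env.job_done())"
```

```text
the job is handed in; nothing more can be done
None
```

I pressed the flanged sleeve's plunger to its stop (8.9 N) and let it spring back, then did the same with the count key (6.9 N); the final side view shows nothing shifted, and the job is handed in (no verdict was returned). The reported tool height read about 37 mm too low, so I corrected for it from the images and contact force.

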